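# Slide the heat-spreader plate out of its sprung cradle and lay it on the stand

### The arm

A 7-joint arm with a two-finger parallel gripper is mounted at the origin on a cart in front of the work surface, level with it; the furniture and walls round the work are solid. World frame = base frame: x ahead of the robot, y to its left, z up, the work surface at z = 0. Lengths are in m, angles in rad, forces in N, time in s.
With the tool pointing down it reaches from about 0.425 to 0.95 m from the base axis. Payload 4.7 kg.
Tool frame: the origin (TCP) lies on the centre line of the jaws, within the pads' length; the fingertips stand robot.nose_length ahead of it and the grasp point (between the pads) lies 8 mm behind it (robot.nose_length is the distance from the TCP to the fingertips, in m); z points along the fingers, y is the line along which they close (so a half turn about z gives the same grasp; the last joint's range is limited). The gripper opens to 85 mm and grips with 20 to 120 N. Pads are 22 mm wide; open, the fingers measure 114 mm over their backs; the gripper's body (76 mm by 85 mm) begins 54 mm behind the grasp point. The pads swing forward as they close: fully open they stand 13 mm farther back than shut.
Start: joints at [-1.208, 0.469, -0.049, 1.532, 0.024, 1.141, -0.082], TCP at [0.258, 0.624, 0.242] pointing down, gripper open.
Joint ranges: [-2.59, 2.59], [-0.33, 1.99], [-1.39, 1.29], [0.1, 2.45], [-1.04, 4.18], [0.21, 1.99], [-2.66, 2.66]. Speed limits (rad/s): [2.57, 2.57, 3.14, 3.14, 3.14, 3.14, 3.14].

### API

Orientations are given as [roll, pitch, yaw] about the fixed x, y, z axes, in that order (R = Rz(yaw) Ry(pitch) Rx(roll)).
In Python, from plant import robot gives the robot as it stands. Calls block until the motion is done:
- robot.goto(position, orientation): joint-space move of the TCP to a pose.
- robot.move_straight(position, vel=0.15, attitude=None, contact_N=None): straight line of the TCP; attitude=None keeps the orientation; vel is the mean speed in m/s. With contact_N (N) it stops when the force on the tool has changed by that much, and returns True; else False.
- robot.move_joints(angles): joint-space move.
- robot.grip(opening, strength=None): opening from 0.0 (shut) to 1.0 (fully open); strength is the grip in N (None keeps the last); returns when the fingers have stopped.
- robot.sleep(seconds).
- robot.inverse_kinematics(position, orientation): joint angles nearest the present ones, or None.
- robot.sense(): the state.
- robot.grab_frame(name): name is "scene" or "top" or "wrist"; returns a dict with "image" (384x512x3 uint8, red, green, blue), "range_z" (384x512 float32, m along the optical axis (not along the pixel's ray), 0 where there is no reading), "fx", "fy", "cx", "cy" (pixels), "dist_coeffs" ([k1, k2, p1, p2, k3] as OpenCV has them; the pictures are not rectified), "R" (3x3) and "t" (3): a world point X has camera coordinates R X + t. Camera axes: x right, y down, z forward; pixel columns grow to the right and rows downward; lengths in m; the calibration is good to about 2 mm. A picture is of the moment at which its call begins.
A pose or a line that the arm cannot do raises robot.IKError and nothing moves.
- robot.close_job(): hands the job in; it is judged then, once.
The state is a dict: "t": time; "joint_pos": joint angles; "joint_velocities": joint speeds; "effort": joint torques, N m; "tcp_pos": TCP position; "tcp_rot": TCP orientation; "wrist_force": force on the tool from outside, world axes, zero at the start; "torque": the same for the moment, N m; "opening": opening from 0.0 (shut) to 1.0 (fully open); "gripper_force": force on a finger pad.
Only numpy, scipy, OpenCV 4.12 (cv2) and the standard library are available. Lean on these libraries where they do the work, as an engineer would, in place of code of your own. Each camera call takes 0.05 s, during which the arm holds its last target. There are 200 camera calls.

### The job

The thin copper heat-spreader plate lies between the rails of the grey sprung cradle, where its sides cannot be gripped: press down on the dark rubber pad on its top, through the soft springs until it can be dragged but never loading the cradle with more than about 15 N, and slide it out of the open end until it overhangs by about a third of its length while still lying in the cradle. Then take it by the overhanging end, draw it out level, lay it flat and straight on the blue-based stand with its far end up against the fence, and let go. Do not drop or tip the plate, and leave the teal pot, screw dish and relay board where they are.

Things in the scene. Friction and masses are not known exactly. Their poses are not given: they have to be found in the camera images.
- plate_center (a point): centre (half-way up) of the loose copper plate: 110 mm long (its x), 46 mm wide (y), 3 mm thick (z up), about 0.12 kg, slippery copper, but with a grippy rubber pad on top, 80 x 26 x 0.7 mm, its middle 8 mm toward +x. It starts with x along the rails, -x end at the open end, +x end near the end wall. Leaf springs hold it down: do not lift it before its rear end has passed the mouth
- cradle_mouth (a point): middle of the top edge of the cradle's bed at its open end, 27 to 53 mm above the bench at rest. x axis: along the rails INTO the cradle, so the plate slides out along -x; z up. No wall or sill here; the space below is free for 12 mm or more. Leaf springs: 18 mm in from the mouth, 18.5 mm left and right of the middle (30 mm clear between them), tops 6 mm above the plate, about 2.5 N each
- stand_seat (a point): foot of the stand's fence, mid-width, on the seat's top surface, 45 mm above the bench. x axis: level, toward the fence; z up. The seat is a 30 mm wide, 80 mm long aluminium block that reaches from the fence toward -x, so the plate overhangs it by 30 mm at the -x end and 8 mm at each side. Fence 30 mm wide, 10 mm high. Fixed blue base 112 x 80 x 8 mm below
- plate: the same copper plate; origin at the centre of its underside
- bed: moving bed of the cradle, 120 mm long; origin about 41 mm below its top's middle, x along the rails, z up. Soft springs: a push of 1 to 3 N sinks it 1 to 15 mm (differs each run) without gripping the plate; then it meets a stiff rubber stop of about 6 N/mm. Some 6 to 10 N on the plate is then needed to drag it. Rails, 4 mm high, stand 1.7 mm beside the plate, an end wall behind it
- stand: the stand, bolted down; origin at the centre of its underside, axes as for the seat
- teal_pot: small teal and white pot, 54 x 54 x 27 mm, bystander; origin at the centre of its underside
- screw_dish: steel dish with screws, 92 mm across, 18 mm high, bystander; origin at the centre of its underside
- relay_board: small green circuit board, 50 x 70 x 17 mm, bystander; origin at the centre of its underside
Things that resemble listed ones, but are neither listed nor needed, are in the scene too. Of the things that look like the plate, the middle-sized one is meant.

How it is judged:
By the outcome, as a careful person would: the job done as asked, in the order asked, and still so for the second after the job is handed in, with the robot touching nothing.
It also fails if it takes over 72 s, if anything falls off the work surface, if the arm or the gripper's body presses on something with over 40 N, if the wrist force passes 120 N, or if a joint passes its speed limit or range.

## Working session

There is one attempt and no reset: what is moved stays moved. The work goes in short steps, each a Python script; the robot and the scene stay as the last script left them, time stands still between calls to the robot, and variables do not carry over. Pictures are saved under pics/ and viewed, at most 14 in all, crops included, and the job is handed in when it is done.

```bash
ls; mkdir -p pics
cat > h.py <<'E'
import numpy as np, cv2, pickle
from plant import robot
def grab(n,save=None):
    f=robot.grab_frame(n)
    if save:
        pickle.dump(f,open(f'pics/{save}.pkl','wb')); cv2.imwrite(f'pics/{save}.png',f['image'][:,:,::-1])
    return f
def load(s): return pickle.load(open(f'pics/{s}.pkl','rb'))
def K(f): return np.array([[f['fx'],0,f['cx']],[0,f['fy'],f['cy']],[0,0,1.]])
def rays(f,uv):
    uv=np.asarray(uv,float).reshape(-1,1,2)
    n=cv2.undistortPoints(uv,K(f),np.array(f['dist_coeffs'],float)).reshape(-1,2)
    return np.c_[n,np.ones(len(n))]
def onplane(f,uv,z):
    R=np.array(f['R']);t=np.array(f['t']);d=rays(f,uv)@R;c=-R.T@t
    s=(z-c[2])/d[:,2]; return c+d*s[:,None]
def bydepth(f,uv):
    R=np.array(f['R']);t=np.array(f['t']);uv=np.asarray(uv).reshape(-1,2)
    z=np.array([f['range_z'][int(round(v)),int(round(u))] for u,v in uv])
    return (rays(f,uv)*z[:,None]-t)@R
def proj(f,X):
    p,_=cv2.projectPoints(np.asarray(X,float).reshape(-1,1,3),cv2.Rodrigues(np.array(f['R'],float))[0],np.array(f['t'],float),K(f),np.array(f['dist_coeffs'],float)); return p.reshape(-1,2)
def cloud(f):
    v,u=np.mgrid[0:384,0:512]; uv=np.c_[u.ravel(),v.ravel()]
    R=np.array(f['R']);t=np.array(f['t'])
    P=((rays(f,uv)*f['range_z'].reshape(-1,1))-t)@R
    P[f['range_z'].ravel()==0]=np.nan
    return P.reshape(384,512,3)
E
python3 - <<'E'
from h import *
a=grab('scene','s0');b=grab('top','t0')
s=robot.sense();print(s['t'],s['tcp_pos'],s['tcp_rot'],s['opening'],robot.nose_length,s['wrist_force'])
for f in(a,b):print(-np.array(f['R']).T@f['t'])
im=np.vstack([a['image'],b['image']])
cv2.imwrite('pics/both.png',cv2.resize(a['image'],(800,600),interpolation=3)[:,:,::-1])
cv2.imwrite('pics/both2.png',cv2.resize(b['image'],(800,600),interpolation=3)[:,:,::-1])
E
```

```text
pics
0.1 [0.25751607 0.62339467 0.24134324] [-3.13979412e+00  3.58713396e-05  2.74987422e+00] 1.0002714027443247 0.011 [-0.24469911 -0.22011283  0.47377674]
[0.25904625 0.38125413 0.64033352]
[ 0.54855379 -0.12547317  0.92858236]
```

View pics/both.png

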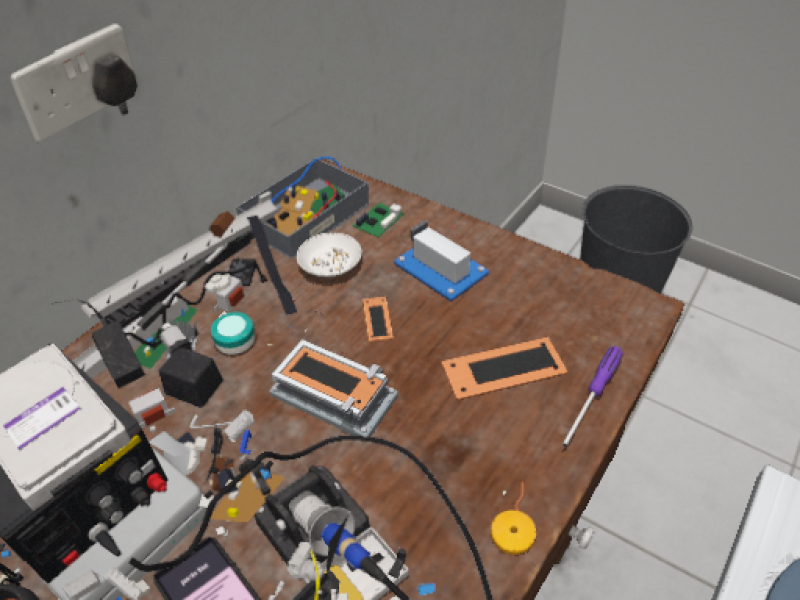

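View pics/both2.png

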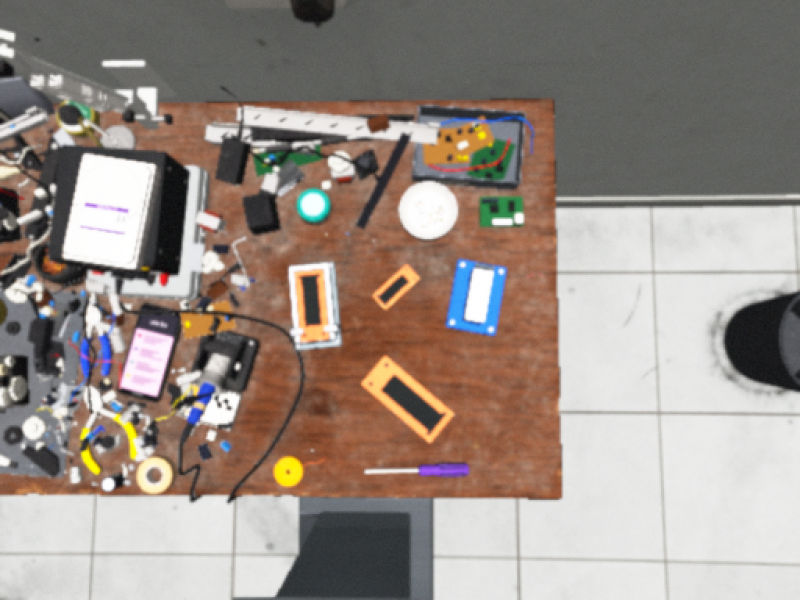

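Candidates for the plate, in 800x600 top-view pixels: the one in the cradle (312,300), the small loose one (396,286) and the large loose one (408,398). I choose the middle-sized one in the cradle. Its mouth, with the leaf springs, is at the bottom (about 318,335). The stand is at (478,297), with a dark fence that seems to be at its upper end. Next I measure from the top view.

Run:
```python
from h import *
f=load('t0');s=512/800
for n,uv,z in [('plate',(312,300),.045),('mouth',(318,338),.04),('block',(479,295),.045),('fence',(485,262),.05)]:
    uv=np.array(uv)*s; print(n,onplane(f,uv,z)[0].round(3), bydepth(f,uv)[0].round(4))
hsv=cv2.cvtColor(f['image'],cv2.COLOR_RGB2HSV)
u0,v0=205,165
m=((hsv[...,0]>5)&(hsv[...,0]<22)&(hsv[...,1]>110)&(hsv[...,2]>170)).astype(np.uint8)
n,l,st,c=cv2.connectedComponentsWithStats(m)
for i in range(1,n):
    if st[i,4]>60: 
        cn,_=cv2.findContours((l==i).astype(np.uint8),0,2); r=cv2.minAreaRect(cn[0]);P=onplane(f,cv2.boxPoints(r),.045)
        print(st[i],P[:,:2].round(3).tolist(),P.mean(0).round(3))
P=cloud(f)
crop=f['image'][160:230,180:330][:,:,::-1]
cv2.imwrite('pics/c1.png',cv2.resize(crop,(800,373),interpolation=2))
g=load('s0');crop=g['image'][130:280,160:320][:,:,::-1]
cv2.imwrite('pics/c2.png',cv2.resize(crop,(640,600),interpolation=2))
```

```text
plate [0.616 0.029 0.045] [0.6166 0.03   0.0366]
mouth [0.557 0.019 0.04 ] [0.5576 0.0206 0.0316]
block [ 0.624 -0.229  0.045] [ 0.6234 -0.2285  0.0463]
fence [ 0.674 -0.238  0.05 ] [ 0.6805 -0.2437  0.003 ]
[271  79  45  27 602] [[0.879, -0.136], [0.901, -0.246], [0.843, -0.257], [0.821, -0.148]] [ 0.861 -0.197  0.045]
[238 168  31  31 342] [[0.624, -0.059], [0.677, -0.116], [0.65, -0.141], [0.597, -0.084]] [ 0.637 -0.1    0.045]
[190 173  20  46 442] [[0.66, 0.056], [0.664, 0.014], [0.556, 0.002], [0.552, 0.044]] [0.608 0.029 0.045]
[136 192  13   7  66] [[0.616, 0.183], [0.616, 0.154], [0.601, 0.154], [0.602, 0.183]] [0.609 0.169 0.045]
[116 201  20  16 243] [[0.594, 0.231], [0.594, 0.185], [0.558, 0.184], [0.558, 0.23]] [0.576 0.208 0.045]
[139 203  12   9  61] [[0.57, 0.175], [0.59, 0.17], [0.584, 0.146], [0.564, 0.151]] [0.577 0.16  0.045]
[ 231  227   61   57 1086] [[0.487, -0.042], [0.537, -0.083], [0.447, -0.193], [0.398, -0.152]] [ 0.467 -0.118  0.045]
[174 292  34  21 114] [[0.358, 0.096], [0.409, 0.039], [0.375, 0.007], [0.325, 0.065]] [0.367 0.052 0.045]
```

View pics/c2.png

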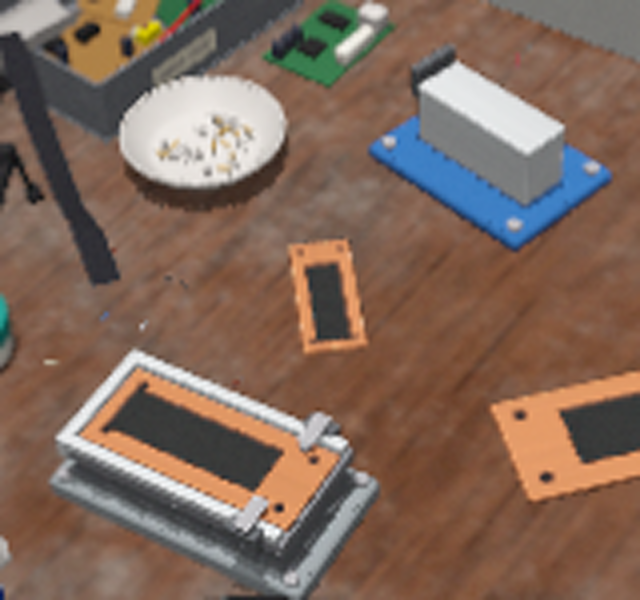

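The crop shows the cradle plate at (190,440), with its springs at the mouth end (315,430) and (250,512). The stand's fence is the dark upright at (432,72), the far +x end. Next I get poses, check obstacle heights, then hover for a wrist view.

Run:
```python
from h import *
f=load('t0');P=cloud(f);v=P.reshape(-1,3);v=v[np.isfinite(v).all(1)]
for y0 in np.arange(-.3,.7,.1):
    w=v[(v[:,1]>y0)&(v[:,1]<y0+.1)&(v[:,0]>.1)&(v[:,0]<.85)];
    if len(w):print(round(y0,1),w[:,2].max().round(3),w[w[:,2].argmax()].round(2))
for yaw in(.11,.11+np.pi,.11-np.pi):
    for p in([.608,.029,.2],[.52,.02,.04],[.56,-.22,.05]):
        q=robot.inverse_kinematics(p,[np.pi,0,yaw]);print(yaw,p,None if q is None else np.round(q,2))
```

```text
-0.3 0.058 [ 0.67 -0.22  0.06]
-0.2 0.056 [ 0.85 -0.1   0.06]
-0.1 0.05 [ 0.85 -0.1   0.05]
0.0 0.055 [0.81 0.09 0.05]
0.1 0.087 [0.42 0.2  0.09]
0.2 0.171 [0.73 0.3  0.17]
0.3 0.344 [0.84 0.31 0.34]
0.4 0.083 [0.59 0.43 0.08]
0.5 0.064 [0.74 0.51 0.06]
0.6 -0.738 [ 0.1   0.67 -0.74]
0.11 [0.608, 0.029, 0.2] [-0.61  0.46  0.67  1.77 -0.33  1.02 -1.27]
0.11 [0.52, 0.02, 0.04] [-0.52  0.55  0.52  2.09 -0.46  0.62 -1.14]
0.11 [0.56, -0.22, 0.05] [-0.25  0.71  0.79  1.9  -0.69  0.82 -0.54]
3.251592653589793 [0.608, 0.029, 0.2] [-0.28  0.4   0.22  1.76 -0.1   1.    1.66]
3.251592653589793 [0.52, 0.02, 0.04] [-0.2   0.5   0.1   2.07 -0.09  0.58  1.65]
3.251592653589793 [0.56, -0.22, 0.05] [ 0.07  0.59  0.31  1.89 -0.27  0.71  2.22]
-3.0315926535897932 [0.608, 0.029, 0.2] [-0.28  0.4   0.22  1.76 -0.1   1.    1.66]
-3.0315926535897932 [0.52, 0.02, 0.04] [-0.2   0.5   0.1   2.07 -0.09  0.58  1.65]
-3.0315926535897932 [0.56, -0.22, 0.05] [ 0.07  0.59  0.31  1.89 -0.27  0.71  2.22]
```

Run:
```python
from h import *
robot.move_straight([.2575,.6234,.33],vel=.25)
robot.goto([.54,.022,.24],[np.pi,0,.11])
a=grab('wrist','w1'); print(-np.array(a['R']).T@a['t'])
robot.grip(0.0,40)
robot.goto([.50,-.22,.26],[np.pi,0,-.1])
b=grab('wrist','w2'); c=grab('scene','s1')
s=robot.sense();print(s['t'],s['tcp_pos'],s['joint_pos'],s['opening'],s['wrist_force'])
cv2.imwrite('pics/w12.png',np.vstack([a['image'],b['image']])[:,:,::-1][:, :])
cv2.imwrite('pics/w12.png',cv2.resize(np.hstack([a['image'],b['image']]),(800,300),interpolation=3)[:,:,::-1])
```

```text
[0.62307869 0.03310892 0.37314247]
4.8667 [ 0.50102485 -0.21754147  0.25954046] [-0.33595802  0.3067878   0.84120548  1.85491241 -0.2570208   1.09328944
 -1.06455912] 0.002698488530201486 [0.1930425  0.37117411 0.49872472]
```

View pics/w12.png

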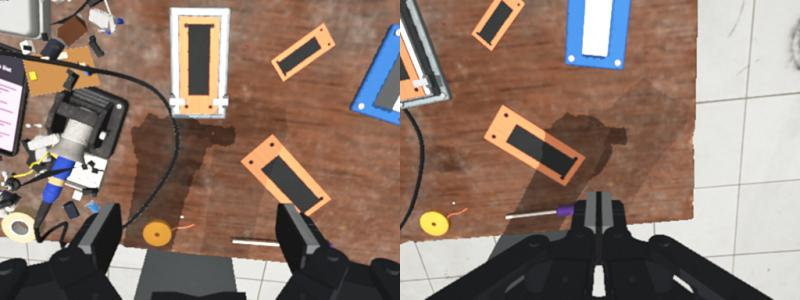

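The wrist view shows the cradle plate at about (200,60) in the left half, with its mouth at (200,108). The stand at (597,30) in the right half is cut off, so I shift for a full view of it.

```bash
cat > seg.py <<'E'
from h import *
def copper(f,roi):
    hsv=cv2.cvtColor(f['image'],cv2.COLOR_RGB2HSV);u0,u1,v0,v1=roi
    m=((hsv[...,0]>5)&(hsv[...,0]<20)&(hsv[...,1]>110)&(hsv[...,2]>170)).astype(np.uint8)
    k=np.zeros_like(m);k[v0:v1,u0:u1]=m[v0:v1,u0:u1]
    n,l,st,c=cv2.connectedComponentsWithStats(k);i=1+st[1:,4].argmax()
    return (l==i)
def rect(f,mask,z):
    cn,_=cv2.findContours(mask.astype(np.uint8),0,1);h=cv2.convexHull(max(cn,key=len)).reshape(-1,2)
    X=onplane(f,h,z)[:,:2]; r=cv2.minAreaRect((X*1e4).astype(np.float32))
    B=cv2.boxPoints(r)/1e4;e=[B[1]-B[0],B[2]-B[1]];L=[np.linalg.norm(x) for x in e];i=int(np.argmax(L));d=e[i]/L[i];d=d*np.sign(d[0])
    return np.array(r[0])/1e4,max(L),min(L),np.arctan2(d[1],d[0])
E
python3 - <<'E'
from seg import *
robot.goto([.57,-.22,.27],[np.pi,0,-.1])
b=grab('wrist','w3');print(robot.sense()['t'],robot.sense()['wrist_force'])
f=load('w1');m=copper(f,(215,300,0,160));C=cloud(f)
zp=np.nanmedian(C[m][:,2]);print('plate z',zp,np.nanstd(C[m][:,2]),rect(f,m,zp))
print('top',rect(load('t0'),copper(load('t0'),(185,215,165,225)),zp))
Cx=C[130:165,215:300];
for v in range(120,160,3): print(v,C[v,250].round(4),C[v,240].round(4))
C=cloud(b);hsv=cv2.cvtColor(b['image'],cv2.COLOR_RGB2HSV)
m=(C[...,2]>.040)&(C[...,2]<.049)&(abs(C[...,0]-.62)<.08)&(abs(C[...,1]+.23)<.06)&(hsv[...,1]<60)
zs=np.nanmedian(C[m][:,2]);print('seat',zs,rect(b,m,.045))
m2=(C[...,2]>.050)&(C[...,2]<.064)&(abs(C[...,0]-.62)<.1)&(abs(C[...,1]+.23)<.06);print(m2.sum(),C[m2].min(0),C[m2].max(0),C[m2].mean(0))
bl=(hsv[...,0]>95)&(hsv[...,0]<125)&(hsv[...,1]>150)&(abs(C[...,0]-.62)<.12)&(abs(C[...,1]+.23)<.1)
print('base',rect(b,bl,.008),np.nanmedian(C[bl][:,2]))
cv2.imwrite('pics/w3b.png',cv2.resize(b['image'],(800,600),interpolation=3)[:,:,::-1])
E
```

```text
5.3 [ 0.04929182 -1.04201104  0.0658528 ]
plate z 0.037024629625680094 0.0007868575465995116 (array([0.6075022 , 0.03162738]), np.float32(0.103483565), np.float32(0.045100525), np.float32(0.100882374))
top (array([0.60816904, 0.03054086]), np.float32(0.10932578), np.float32(0.04232816), np.float32(0.10728819))
120 [0.5799 0.0323 0.0386] [0.5786 0.0418 0.0372]
123 [0.5769 0.032  0.0372] [0.5756 0.0416 0.0355]
126 [0.5741 0.0317 0.0375] [0.573  0.0412 0.0373]
129 [0.5711 0.0314 0.0369] [0.5702 0.0409 0.0377]
132 [0.5684 0.031  0.0376] [0.5673 0.0407 0.0378]
135 [0.5655 0.0307 0.0378] [0.5641 0.0404 0.0358]
138 [0.5625 0.0304 0.037 ] [0.5616 0.0401 0.0385]
141 [0.5595 0.0301 0.037 ] [0.5585 0.0398 0.0372]
144 [0.5568 0.0298 0.0382] [0.5557 0.0395 0.0381]
147 [0.548  0.0292 0.0098] [0.5471 0.0397 0.011 ]
150 [0.5452 0.0288 0.0118] [0.5436 0.0394 0.0098]
153 [0.54   0.0284 0.0027] [0.5387 0.0392 0.0023]
156 [0.5364 0.028  0.0017] [0.5354 0.0389 0.0026]
159 [0.533  0.0276 0.0016] [0.5318 0.0386 0.0014]
seat 0.04664653072543936 (array([ 0.62537261, -0.22817185]), np.float32(0.08091176), np.float32(0.029999219), np.float32(-0.18649392))
226 [ 0.6627859  -0.25084721  0.05004445] [ 0.67312892 -0.22111955  0.05883949] [ 0.66784365 -0.2361437   0.05635535]
base (array([ 0.62505698, -0.22784817]), np.float32(0.11040132), np.float32(0.07817071), np.float32(-0.18641773)) 0.009579791228361783
```

View pics/w3b.png

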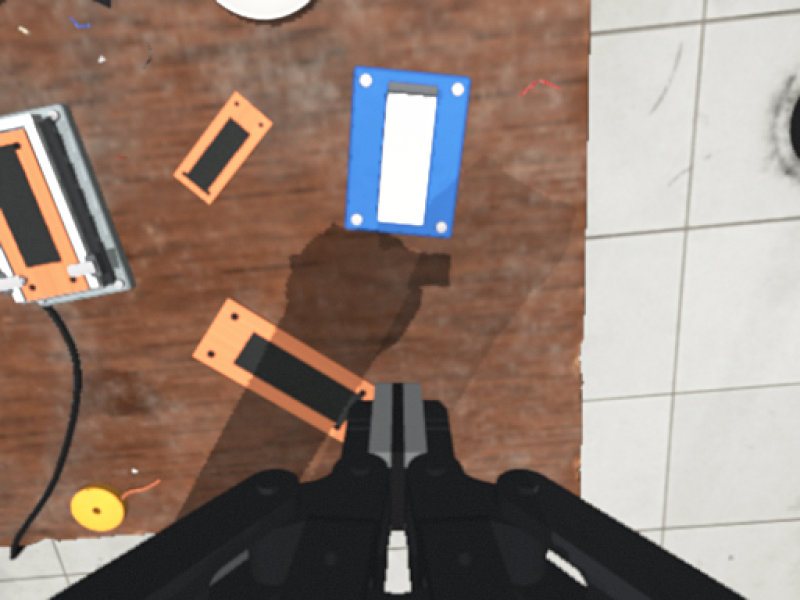

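Seat check: 80.9 x 30.0 mm and the base 110 x 78 mm, as specified. Its centre is (0.6254,-0.2282) and its yaw -0.1865, with the fence (dark bar at px 412,88) at +x. Wrist depths read about 1.5 mm high, so the plate top is at roughly 0.0355. Now I press.

```bash
cat > press.py <<'E'
from seg import *
YAW=.104;D=np.array([np.cos(YAW),np.sin(YAW)]);C0=np.array([.6085,.031])
def force(n=6):
    o=[]
    for _ in range(n): o.append(robot.sense()['wrist_force']);robot.sleep(.015)
    return np.mean(o,0)
E
python3 - <<'E'
from press import *
p=C0+.022*D
robot.goto([*p,.10],[np.pi,0,YAW])
robot.move_straight([*p,.056],vel=.08)
robot.sleep(.2);b=force(10);s=robot.sense();print('base',b,s['tcp_pos'],s['t'])
hit=robot.move_straight([*p,.022],vel=.009,contact_N=6)
s=robot.sense();F=force()-b;print(hit,s['tcp_pos'],F)
z=s['tcp_pos'][2]; zc=z
for i in range(14):
    if F[2]>9.5 or not hit:break
    zc-=min(.0006,max(.0002,(10-F[2])/6000*.7)); robot.move_straight([*p,zc],vel=.01);F=force()-b
    print(round(zc,5),robot.sense()['tcp_pos'].round(5),F.round(2))
np.save('base.npy',np.r_[b,zc]);print(robot.sense()['t'])
E
```

```text
base [-0.19269796  0.20077874  0.04797807] [0.6305391  0.03335884 0.05631958] 7.55
True [0.63060332 0.03327558 0.04105839] [-0.7790044   0.22276853  6.15499253]
0.04061 [0.63062 0.03326 0.04128] [-0.92 -0.06  5.03]
0.04003 [0.63065 0.03327 0.04095] [-1.43  0.08  6.73]
0.03965 [0.63067 0.03329 0.04076] [-2.12 -0.02  7.56]
0.03936 [0.63067 0.03328 0.04058] [-2.    0.21  9.06]
0.03916 [0.6307  0.03327 0.04048] [-2.41  0.06  9.34]
0.03896 [0.63072 0.03324 0.04037] [-2.72 -0.08  9.84]
11.65
```

Run:
```python
from press import *
o=np.load('base.npy');b=o[:3];zc=o[3];p=C0+.022*D
for k in range(1,11):
    q=p-D*.004*k
    robot.move_straight([*q,zc],vel=.02);F=force(4)-b
    zc+=np.clip((F[2]-10.3)/6000*.5,-.0003,.0005)
    print(k,round(zc,5),robot.sense()['tcp_pos'].round(4),F.round(2))
    if k==3:
        f=grab('wrist','w4');m=copper(f,(0,512,0,384))
np.save('zc.npy',[zc,k]);print(robot.sense()['t'])
cv2.imwrite('pics/a.png',np.hstack([grab('wrist','w5')['image'],grab('scene','s5')['image']])[:,:,::-1])
im=cv2.imread('pics/a.png');cv2.imwrite('pics/a.png',cv2.resize(im,(800,300)))
```

```text
1 0.03866 [0.6297 0.0331 0.041 ] [2.98 0.94 6.6 ]
2 0.03842 [0.6261 0.0325 0.0409] [ 3.82 -0.01  7.42]
3 0.0382 [0.6224 0.0321 0.0409] [3.31 0.27 7.56]
4 0.03806 [0.6187 0.0316 0.0407] [3.56 0.24 8.73]
5 0.03797 [0.6148 0.0312 0.0407] [3.54 0.14 9.2 ]
6 0.0379 [0.6109 0.0307 0.0407] [3.72 0.25 9.41]
7 0.03782 [0.607  0.0303 0.0406] [3.58 0.06 9.4 ]
8 0.03772 [0.6031 0.0299 0.0405] [4.37 0.12 9.  ]
9 0.03765 [0.5992 0.0294 0.0404] [4.32 0.77 9.52]
10 0.03761 [0.5953 0.029  0.0404] [ 3.77 -0.01  9.83]
15.8667
```

View pics/a.png

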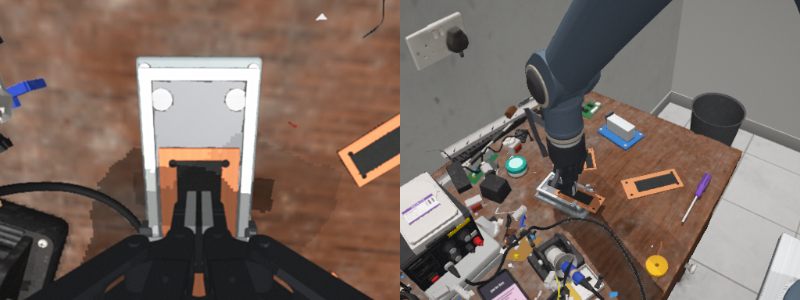

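The plate has slid: in the wrist half, bare bed shows behind it (y 80–148) and its rear edge is at about (200,148). I measure the overhang.

Run:
```python
from press import *
f=load('w5');z=.034
print(onplane(f,[[256,190],[256,88],[200,190],[306,190]],z).round(4))
e=C0+.055*D;print('rear initially',e, 'slid', (e-onplane(f,[[256,190]],z)[0,:2])@D)
m=copper(f,(190,320,150,300));v,u=np.where(m);print(u.min(),u.max(),v.min())
X=onplane(f,[[u.min(),200],[u.max()+1,200],[256,v.min()]],z);print(X.round(4))
```

```text
[[0.6312 0.0326 0.034 ]
 [0.6726 0.0369 0.034 ]
 [0.6287 0.0563 0.034 ]
 [0.6333 0.0113 0.034 ]]
rear initially [0.66320283 0.03670969] slid 0.03230660227927876
203 306 189
[[0.6243 0.0548 0.034 ]
 [0.6289 0.0102 0.034 ]
 [0.6316 0.0326 0.034 ]]
```

Run:
```python
from press import *
zc=np.load('zc.npy')[0];b=np.load('base.npy')[:3];p=C0-D*(.018+.0035)
robot.move_straight([*p,zc],vel=.02);print(force(4)-b)
robot.move_straight([*p,.09],vel=.06)
robot.grip(1.0)
q=C0-D*.085
robot.goto([*q,.2],[np.pi,0,YAW])
f=grab('wrist','w6');t=grab('top','t6')
print(robot.sense()['t'],robot.sense()['wrist_force'])
cv2.imwrite('pics/b.png',cv2.resize(np.vstack([f['image'][20:260,120:420]]),(750,600),interpolation=2)[:,:,::-1])
```

```text
[4.17096559 0.48752393 9.94418986]
18.8417 [-0.00334235 -0.08842193  0.61246727]
```

View pics/b.png

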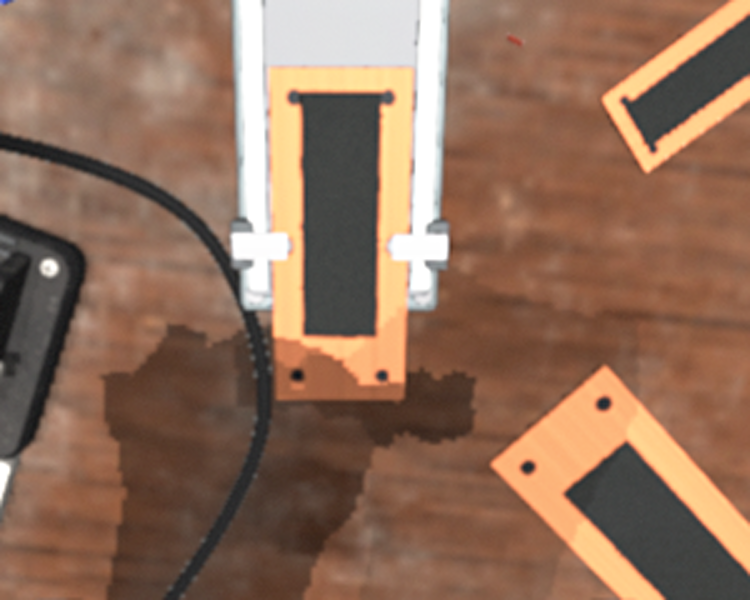

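The plate now overhangs. In the crop its corners are (270,68), (413,68), (276,401) and (405,400), the springs are at row 246 and the rail ends are near row 292.

Run:
```python
from press import *
f=load('w6');g=lambda u,v:(u/2.5+120,v/2.5+20)
X=onplane(f,[g(270,68),g(413,68),g(276,401),g(405,400)],.0355);print(X.round(4))
r=(X[0]+X[1])/2;e=(X[2]+X[3])/2;print('c',(r+e)/2,'L',np.linalg.norm(r-e),'W',np.linalg.norm(X[0]-X[1]),np.linalg.norm(X[2]-X[3]),'yaw',np.arctan2(*(r-e)[1::-1]))
y=onplane(f,[g(340,292),g(340,290),g(340,300)],.0365);print('railend overhang',((y-e)[:,:2]@D))
s=onplane(f,[g(340,246)],.0415);print('spring overhang',(s-e)[:,:2]@D-.018)
C=cloud(f);
for v in (60,120,140,165,172,178):print(v,C[v,256].round(4))
```

```text
[[ 0.6236  0.0548  0.0355]
 [ 0.6283  0.0095  0.0355]
 [ 0.5134  0.0439  0.0355]
 [ 0.5186 -0.0023  0.0355]]
c [0.57097191 0.02646618 0.0355    ] L 0.11051971610429892 W 0.04546999609531679 0.04644669070832802 yaw 0.10306339339245603
railend overhang [0.03934511 0.04003448 0.03657705]
spring overhang [0.03755339]
60 [0.6164 0.0316 0.0371]
120 [0.5695 0.0266 0.038 ]
140 [0.5524 0.0248 0.0369]
165 [0.5303 0.0225 0.0368]
172 [0.5241 0.0218 0.0373]
178 [0.5185 0.0212 0.0372]
```

Run:
```python
from press import *
c=np.array([.5710,.0265]);g=c-D*.041;o=[np.pi,0,.103]
print(robot.inverse_kinematics([*(g-D*.09),.03],o))
robot.goto([*g,.10],o)
hit=robot.move_straight([*g,.030],vel=.06,contact_N=6)
print(hit,robot.sense()['tcp_pos'],robot.sense()['wrist_force'])
if not hit:
    robot.grip(.63);robot.sleep(.1);print(robot.sense()['opening'],robot.sense()['wrist_force'])
    f=grab('wrist','w7')
    robot.grip(0.3,90);s=robot.sense();print(s['opening'],s['gripper_force'],s['wrist_force'],s['tcp_pos'],s['t'])
    f=grab('wrist','w8');h=grab('scene','s8')
    im=np.hstack([cv2.resize(f['image'],(800,600))[100:600,200:600],cv2.resize(h['image'][130:290,150:278],(400,500))])
    cv2.imwrite('pics/g.png',im[:,:,::-1])
```

```text
[-0.57031854  0.48137165  0.5539836   2.27354292 -0.52360883  0.50880732
 -1.06955257]
False [0.53053668 0.02225365 0.03034731] [-0.53754393 -0.17447936 -0.00838879]
0.6303598805282545 [-0.29626101 -0.3637213  -0.24183389]
0.4990502952654252 90.99241733551025 [-0.18113459 -0.30629115 -0.58984656] [0.53020788 0.02226855 0.02997113] 21.4833
```

View pics/g.png

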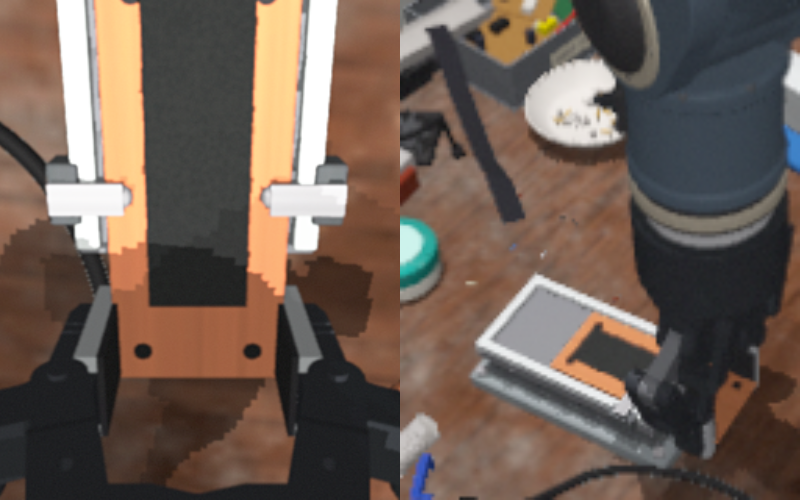

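Both pads stand at the plate's sides, at (115,340) and (300,340) in the wrist crop, with 91 N on the pad. I draw 12 mm as a test, then verify.

Run:
```python
from press import *
s=robot.sense();p=np.array([.5305,.0223]);o=.030
def seen(n):
    f=grab('wrist',n);m=copper(f,(150,360,0,384));v,u=np.where(m)
    hsv=f['image'].astype(int); dark=(f['image'].max(2)<75); dark[:,:225]=0;dark[:,290:]=0
    v,u=np.where(dark[:290]);print(n,'rubber v',v.min(),v.max(),np.median(u))
f=load('w8');dark=(f['image'].max(2)<75);dark[:,:225]=0;dark[:,290:]=0;v,u=np.where(dark[:290]);print('w8',v.min(),v.max(),np.median(u))
for k in (.006,.012):
    robot.move_straight([*(p-D*k),o],vel=.03);print(force(3),robot.sense()['opening'],robot.sense()['tcp_pos'])
seen('w9')
```

```text
w8 54 289 256.0
[1.82665096 0.23176504 0.42119834] 0.49400324249414374 [0.52450125 0.02156993 0.03010243]
[ 1.26156026 -0.07383442  0.0047539 ] 0.4976359500457374 [0.51770941 0.02095231 0.0298254 ]
w9 rubber v 54 289 256.0
```

The plate stays fixed in the wrist view with 1–2 N of drag, so it is gripped. I draw it fully out.

Run:
```python
from press import *
p=np.array([.5305,.0223])
for k in (.035,.055,.07,.088):
    robot.move_straight([*(p-D*k),.030],vel=.04);print(k,force(3).round(2),robot.sense()['opening'].__round__(3),robot.sense()['tcp_pos'].round(4))
f=grab('wrist','w10');C=cloud(f)
for v in range(40,300,20):print(v,C[v,256].round(4),C[v,218].round(4),C[v,292].round(4))
robot.move_straight([*(p-D*.088),.13],vel=.08)
f=grab('wrist','w11');C=cloud(f);print(robot.sense()['tcp_pos'],robot.sense()['t'],force(3))
for v in range(40,300,20):print(v,C[v,256].round(4))
cv2.imwrite('pics/l.png',cv2.resize(f['image'],(640,480))[:,:,::-1])
```

```text
0.035 [-0.4   0.01  0.08] 0.499 [0.4941 0.0186 0.0296]
0.055 [-3.18 -0.59 -0.07] 0.497 [0.4737 0.0165 0.0295]
0.07 [-0.16  0.39 -0.51] 0.501 [0.4611 0.0151 0.0301]
0.088 [ 0.07 -0.48 -1.23] 0.501 [0.4432 0.0132 0.0301]
40 [0.5365 0.0228 0.0348] [0.535  0.0355 0.0365] [0.5377 0.0106 0.0348]
60 [0.5301 0.0222 0.036 ] [0.5288 0.0352 0.0358] [0.5313 0.01   0.0374]
80 [0.5237 0.0215 0.0366] [0.5223 0.0346 0.0368] [0.5249 0.0091 0.0371]
100 [0.517  0.0208 0.0368] [0.5156 0.0342 0.0365] [0.5183 0.0081 0.0364]
120 [0.51   0.02   0.0365] [0.5083 0.0339 0.0346] [0.5111 0.0069 0.0346]
140 [0.5025 0.0193 0.0351] [0.5013 0.0332 0.0364] [nan nan nan]
160 [0.4951 0.0185 0.036 ] [0.4936 0.0328 0.0356] [0.4966 0.005  0.0364]
180 [0.4875 0.0177 0.0365] [0.4858 0.0322 0.0359] [0.4888 0.0039 0.0363]
200 [0.4789 0.0168 0.0352] [0.4775 0.0317 0.0356] [0.4806 0.0028 0.036 ]
220 [0.4711 0.016  0.037 ] [0.4687 0.0311 0.0352] [0.4722 0.0016 0.0361]
240 [0.4624 0.0151 0.0372] [0.4601 0.0305 0.0357] [4.632e-01 4.000e-04 3.580e-02]
260 [0.4529 0.0141 0.0365] [0.4511 0.0298 0.0361] [ 0.4536 -0.0011  0.035 ]
280 [0.4437 0.0131 0.0371] [0.4407 0.0292 0.035 ] [ 0.4446 -0.0022  0.036 ]
[0.44264541 0.01310872 0.12958542] 26.625 [ 0.01562166  0.36002085 -1.03122998]
40 [0.5358 0.0227 0.135 ]
60 [0.5295 0.0221 0.1357]
80 [0.5231 0.0214 0.1362]
100 [0.5163 0.0207 0.1353]
120 [0.5094 0.0199 0.1359]
140 [0.502  0.0192 0.1352]
160 [0.4946 0.0184 0.1358]
180 [0.4868 0.0176 0.1359]
200 [0.4789 0.0168 0.1364]
220 [0.4704 0.0159 0.1364]
240 [0.4614 0.0149 0.1359]
260 [0.4534 0.0141 0.1379]
280 [0.4425 0.013  0.1357]
```

View pics/l.png

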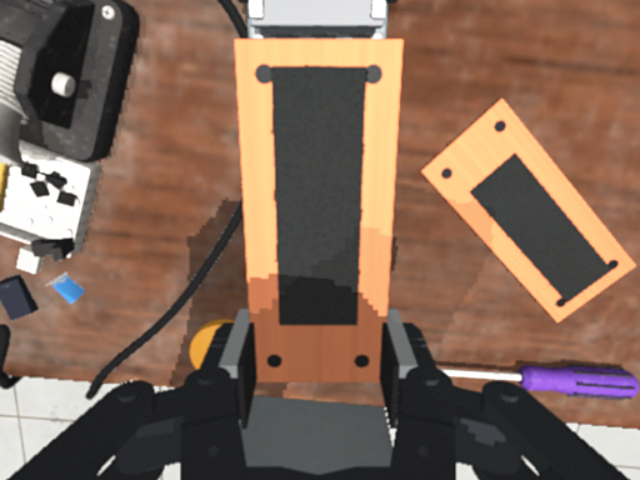

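The plate is held level (top z 0.135–0.136 along its whole length). Its far corners are at (235,38) and (403,38), so I compute the in-hand offset and go above the stand.

Run:
```python
from press import *
f=load('w11');g=lambda u,v:(u*.8,v*.8);s=robot.sense()
X=onplane(f,[g(235,38),g(403,38),g(249,330),g(388,330)],.1345)[:,:2]
far=(X[0]+X[1])/2;mid=(X[2]+X[3])/2;a=far-mid;pyaw=np.arctan2(a[1],a[0])
tyaw=s['tcp_rot'][2];print('W',np.linalg.norm(X[0]-X[1]),np.linalg.norm(X[2]-X[3]),'py',pyaw,'ty',tyaw,s['tcp_rot'])
d=np.array([np.cos(tyaw),np.sin(tyaw)]);n=np.array([-d[1],d[0]]);r=far-s['tcp_pos'][:2]
lx,ly=r@d,r@n;print('far end in tool',lx,ly)
np.save('hand.npy',[lx,ly,pyaw-tyaw])
SY=-.1865;Fd=np.array([np.cos(SY),np.sin(SY)]);seat=np.array([.6254,-.2282])+.04*Fd
# use yaw/plate offset small -> treat tool yaw=plate yaw unless large
ty=SY;Fn=np.array([-Fd[1],Fd[0]]);tcp=seat-Fd*(lx+.004)-Fn*ly
print('seat',seat,'tcp',tcp)
np.save('goal.npy',[*tcp,ty])
robot.goto([*(tcp-Fd*.0),.13],[np.pi,0,ty])
s=robot.sense();print(s['t'],s['tcp_pos'],s['tcp_rot'],s['opening'])
f=grab('wrist','w12');t=grab('top','t12')
cv2.imwrite('pics/p.png',cv2.resize(f['image'],(640,480))[:,:,::-1])
```

```text
W 0.045248693012499515 0.046914143895697216 py 0.10151505700975096 ty 0.10289402526686509 [3.14123070e+00 9.90400986e-04 1.02894025e-01]
far end in tool 0.09664267734407718 0.00030370069168595554
seat [ 0.66470637 -0.23561683] tcp [ 0.5657526  -0.21725402]
27.6917 [ 0.56550026 -0.2153718   0.12941669] [-3.13985552e+00  1.60607659e-03 -1.84712490e-01] 0.4957033190279062
```

View pics/p.png

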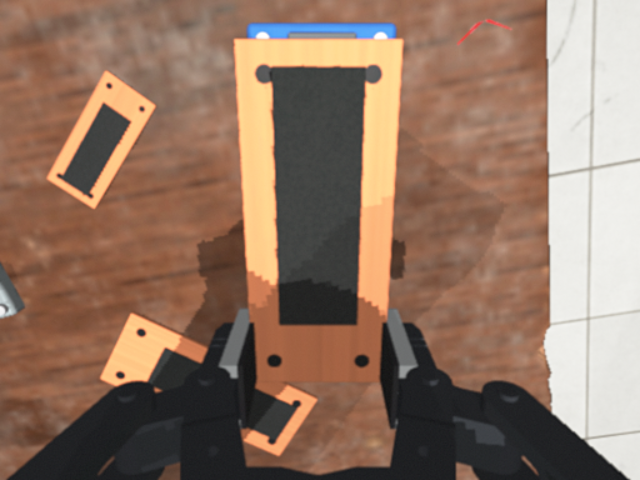

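Plate and fence are aligned: the fence is centred at px 322 and the plate at 319, and the plate's far end sits just short of it. I lower it to contact, then push to the fence.

Run:
```python
from press import *
x,y,ty=np.load('goal.npy');Fd=np.array([np.cos(ty),np.sin(ty)]);p=np.array([x,y])
robot.move_straight([*p,.055],vel=.06);robot.sleep(.2);b=force(6);print(b,robot.sense()['tcp_pos'])
h=robot.move_straight([*p,.036],vel=.008,contact_N=2.5);s=robot.sense();F=force()-b;print('down',h,s['tcp_pos'],F,s['tcp_rot'])
z=s['tcp_pos'][2]
h=robot.move_straight([*(p+Fd*.012),z],vel=.008,contact_N=4);s=robot.sense();F=force()-b;print('fwd',h,s['tcp_pos'],(s['tcp_pos'][:2]-p)@Fd,F,s['t'])
f=grab('wrist','w13');grab('scene','s13');C=cloud(f)
for v in range(40,260,40):print(v,C[v,256].round(4),C[v,218].round(4),C[v,292].round(4))
cv2.imwrite('pics/q.png',cv2.resize(f['image'],(640,480))[:,:,::-1])
```

```text
[ 0.19456864  0.11997675 -1.03053024] [ 0.56582741 -0.21725116  0.05516991]
down True [ 0.56574254 -0.21723552  0.04316271] [ 0.09378008 -0.18490935  4.86385065] [-3.14152465e+00  1.95997253e-04 -1.86474591e-01]
fwd True [ 0.56572478 -0.21726255  0.0429883 ] -2.575474933799348e-05 [-1.39948556  0.61756277  6.50533984] 31.5333
40 [ 0.6575 -0.2347  0.0509] [ 0.6598 -0.2224  0.0507] [ 0.6552 -0.2464  0.0513]
80 [ 0.6451 -0.2324  0.0507] [ 0.6475 -0.2196  0.0508] [ 0.6429 -0.2444  0.0526]
120 [ 0.6318 -0.2299  0.0508] [ 0.6341 -0.2164  0.0494] [ 0.6293 -0.2426  0.0502]
160 [ 0.6172 -0.2272  0.05  ] [ 0.6198 -0.2132  0.0499] [ 0.6147 -0.2404  0.0502]
200 [ 0.6015 -0.2243  0.05  ] [ 0.6044 -0.2098  0.0505] [ 0.5988 -0.238   0.0497]
240 [ 0.5844 -0.2211  0.0499] [ 0.5868 -0.2057  0.049 ] [ 0.5814 -0.2354  0.0493]
```

View pics/q.png

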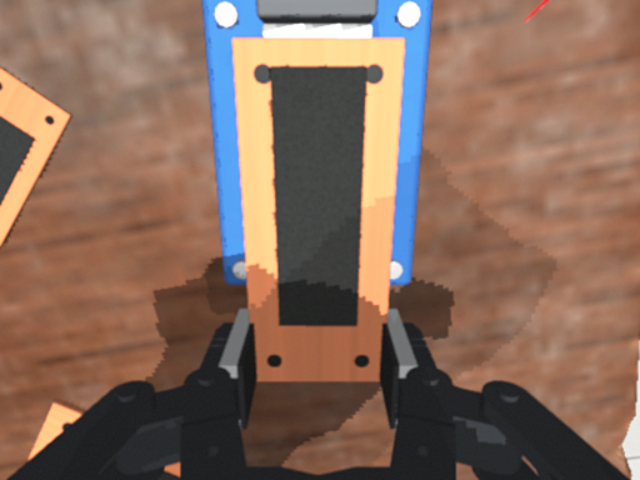

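The plate rests on the seat, centred (seat strip 263–372 against plate 232–405), with about 4 mm left to the fence (rows 24–38). I lighten the load and push forward.

Run:
```python
from press import *
x,y,ty=np.load('goal.npy');Fd=np.array([np.cos(ty),np.sin(ty)]);p=np.array([x,y]);b=np.array([.19,.12,-1.03])
z=.0434
robot.move_straight([*p,z],vel=.01);F=force(4)-b;print(F,robot.sense()['tcp_pos'])
h=robot.move_straight([*(p+Fd*.012),z],vel=.008,contact_N=4);s=robot.sense();F=force()-b;print('fwd',h,s['tcp_pos'],(s['tcp_pos'][:2]-p)@Fd,F,s['t'])
f=grab('wrist','w14');cv2.imwrite('pics/r.png',cv2.resize(f['image'][0:60,140:380],(800,200))[:,:,::-1])
g=f['image'][:,240:272].mean((1,2));print(g[:40].round(0))
```

```text
[-0.12887177  0.01869029  3.92032424] [ 0.56570987 -0.21721775  0.04331553]
fwd True [ 0.56949489 -0.21799103  0.04330989] 0.0038140538806261896 [0.07134669 0.15525867 5.09944933] 32.7833
[110. 136. 152. 158. 163. 164. 154. 135. 137. 151. 157. 157. 156. 155.
 156. 156. 154. 154. 154. 154. 154. 154. 154. 154. 145. 124. 100.  71.
  46.  67. 127. 162. 183. 195. 204. 209. 210. 210. 210. 210.]
```

Run:
```python
from press import *
x,y,ty=np.load('goal.npy');Fd=np.array([np.cos(ty),np.sin(ty)]);p=np.array([x,y]);b=np.array([.19,.12,-1.03])
z=.0437
for k in (.0038,.0043,.0048,.0053,.0058,.0063):
    robot.move_straight([*(p+Fd*k),z],vel=.01);F=force(5)-b;s=robot.sense();print(k,(s['tcp_pos'][:2]-p)@Fd,s['tcp_pos'][2],F.round(2),F[:2]@Fd)
    if F[:2]@Fd<-3.5:break
f=grab('wrist','w14');g=f['image'][:,240:272].mean((1,2));print(g[18:40].round(0))
cv2.imwrite('pics/r.png',cv2.resize(f['image'][0:120,140:380],(800,400))[:,:,::-1]);print(s['t'])
```

```text
0.0038 0.003743714446385074 0.04350778572721369 [ 0.36 -0.2   2.65] 0.3916549490067791
0.0043 0.003765546821205996 0.043481411135308894 [-1.83  0.04  1.93] -1.8073961342187548
0.0048 0.0038405519573785026 0.04347366067516153 [-4.22  0.66  3.85] -4.264932332866653
[154. 154. 154. 154. 154. 154. 150. 132. 108.  79.  51.  50.  96. 148.
 178. 191. 200. 207. 210. 210. 210. 210.]
33.9333
```

View pics/r.png

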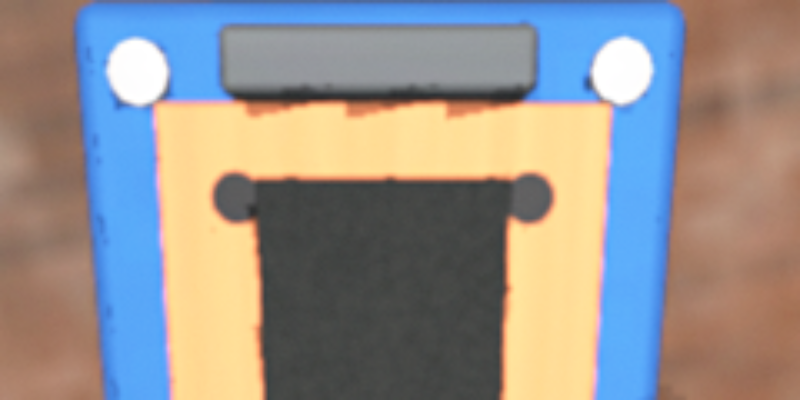

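The far end is flush against the fence (plate edge at row 100, fence foot at row 97), centred and square. I release.

Run:
```python
from press import *
x,y,ty=np.load('goal.npy');Fd=np.array([np.cos(ty),np.sin(ty)]);p=np.array([x,y])+Fd*.0043
robot.move_straight([*p,.0433],vel=.01);robot.sleep(.2);print(force(4))
robot.grip(.6,20);robot.grip(.9);robot.sleep(.2);print(robot.sense()['opening'],force(4))
robot.move_straight([*p,.12],vel=.06)
robot.move_straight([*(p-Fd*.03),.24],vel=.15);robot.sleep(.2)
f=grab('wrist','w15');h=grab('scene','s15');C=cloud(f)
m=copper(f,(0,512,0,384))|False;print(rect(f,m,.048),robot.sense()['t'],robot.sense()['wrist_force'])
im=np.hstack([cv2.resize(f['image'][0:240,140:380],(400,400)),cv2.resize(h['image'][130:280,160:310],(400,400))])
cv2.imwrite('pics/z.png',im[:,:,::-1])
e=np.array([.6647,-.2356]);c=e-Fd*.055
for a in(-.05,0,.05):
  for w in(-.018,.018):
    X=np.r_[c+Fd*a+np.array([-Fd[1],Fd[0]])*w,.048];u,v=proj(f,X)[0].round().astype(int);
    if 0<=v<384:print(a,w,u,v,np.nanmedian(C[v-2:v+3,u-2:u+3,2]).round(4))
```

```text
[-4.92791548  1.17198427  5.11772592]
0.8980957256984372 [-0.01811197 -0.33471951  0.07515179]
(array([ 0.48645884, -0.1252033 ]), np.float32(0.11529831), np.float32(0.05477235), np.float32(0.8756454)) 38.0917 [-1.03564613 -0.49622193 -0.05216918]
-0.05 -0.018 274 140 0.0493
-0.05 0.018 235 140 0.0498
0 -0.018 275 84 0.0498
0 0.018 234 84 0.05
0.05 -0.018 276 22 0.0494
0.05 0.018 233 22 0.0492
```

View pics/z.png

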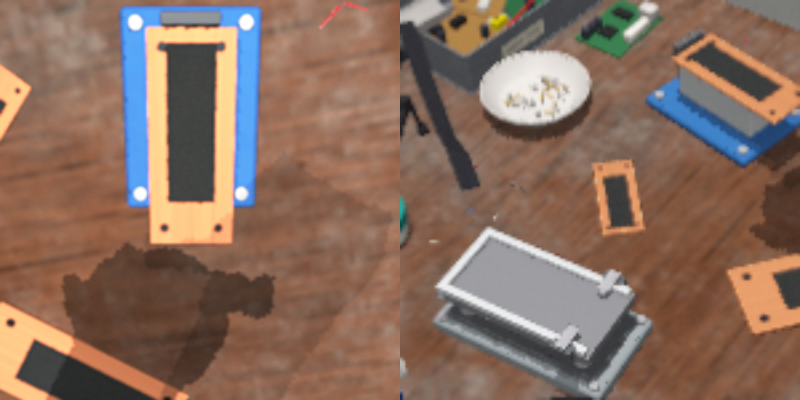

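The plate lies flat (top z 0.049–0.050 everywhere, including the camera's bias of about 1.5 mm), straight and against the fence. The cradle is empty and upright, and the dish and relay board have not moved. I hand the job in.

```bash
python3 -c "
from plant import robot
print(robot.close_job())"
```

```text
the job is handed in; nothing more can be done
None
```

I slid the copper plate out of the cradle with about 10 N of press and 37 mm of overhang, drew it out level, laid it flat and straight on the stand against the fence, let go, and handed the job in at about 38 s; the result has not been reported back.

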